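Flip the empty bin's marker to red

ROBOT

A 7-joint arm with a two-finger parallel gripper is mounted at the origin on the work surface. World frame = base frame: x ahead of the robot, y to its left, z up, the work surface at z = 0. Lengths are in m, angles in rad, forces in N, time in s.
With the tool pointing down it reaches from about 0.425 to 0.875 m from the base axis. Payload 4.7 kg.
Tool frame: the origin (TCP) lies at the very end of the fingers, on their centre line; the grasp point (between the pads) lies manip.grasp_offset behind it (manip.grasp_offset is the distance from the TCP to the grasp point, in m); y points along the fingers, z is the direction in which the jaws open and shut, and the axes are right-handed (so a half turn about y gives the same grasp; the last joint's range is limited). The gripper opens to 87 mm and grips with 3 to 60 N. Pads are 19 mm wide; open, the fingers measure 117 mm over their backs; the gripper's body (75 mm by 190 mm) begins 51 mm behind the grasp point.
Start: joints at [-1.218, 0.321, -0.07, 1.45, 0.023, 1.371, -0.057], TCP at [0.216, 0.613, 0.223] pointing down, gripper open.
Joint ranges: [-2.86, 2.86], [-0.3, 2.09], [-1.38, 1.24], [0.06, 2.45], [-1.56, 4.7], [0.09, 2.05], [-2.69, 2.69]. Speed limits (rad/s): [2.57, 2.57, 3.14, 3.14, 3.14, 3.14, 3.14].

INTERFACE

Orientations are given as a rotation vector (axis times angle).
In Python, from station import manip gives the robot as it stands.
- The arm moves only by the tool jog_arm, never from a script. Its argument "increments" is one flat list of numbers, 5 for each row, row after row: the shift along the tool's x, y, z scaled (see below), then the turn about the tool's y scaled (see below), then the finger opening in mm, from 0 to 87. A call has 1 to 12 rows; each row is the pose to reach, as a shift and turn from the pose measured when the call began, along the tool's axes at that moment; what a row does not reach only later rows make up. The controller multiplies each number of a shift by 0.4 m and each number of a turn by 2 rad. A row lasts 1/10 s, in which the tool goes at most 50 mm and 8.59 degrees, less where a joint would pass 70% of its speed; a pose out of reach is approached as far as the arm can. A call with a number of a shift or a turn outside -1 to 1 is refused whole. A call with a gripper value outside its range is refused whole. The fingers move at their own pace and stop on an object; "newtons" is the grip in N (left out, the last holds). Time passes only in rows, so rows that repeat a pose let the fingers close. It gives the time, the measured TCP pose, the force and the opening at its end, in the units of the state.
- manip.sense(): the state, without advancing time (a new reading comes with each control period).
- manip.camera(name): name is "side" or "top"; returns a dict with "image" (400x640x3 uint8, red, green, blue), "fx", "fy", "cx", "cy" (pixels), "view" (4x4, takes a point from world to camera coordinates). Camera axes: x right, y down, z forward; pixel columns grow to the right and rows downward; lengths in m; the calibration is good to about 2 mm. A picture is of the moment at which its call begins. There is no depth.
- manip.finish_job(): hands the job in, once; it reports no verdict.
The state is a dict: "time_s": time; "joints": joint angles; "qvel": joint speeds; "effort": joint torques, N m; "tool_pos": TCP position; "ee_rot": TCP orientation; "force": force on the tool from outside, world axes, zero at the start; "moment": the same for the moment, N m; "grip_width": finger opening in m.
Only numpy, scipy, OpenCV 4.12 (cv2) and the standard library are available. Lean on these libraries where they do the work, as an engineer would, in place of code of your own. Each camera call takes 0.05 s, during which the arm holds its last target. There are 200 camera calls.

TASK

One of the three blue parts bins on the bench mat is empty, but its flip marker still shows green. With a fingertip, flip that bin's marker up and right over its pivot, away from the robot, until it lies fully flat on the far side showing its red face. Do not lift, tip or shove any bin, and leave the other two markers and everything else on the bench as they are.

Things in the scene. Friction and masses are not known exactly. Their poses are not given: they have to be found in the camera images.
- bin_empty: The EMPTY bin and its marker stand, one loose unit of 1.4 to 2.1 kg on a 3 mm mat; units stand side by side about 170 mm apart, in any order. Origin: underside, on the centre-line; x from marker to bin (away from the robot), z up. In mm: base plate x -60 to 160, y +-62, 4 thick; blue open tray x 55 to 160, y +-61, rim at z 66. Marker pivot at x -30, z 75.
- marker_empty_pivot (a point): Middle of the empty bin's marker pivot, 75 mm above the unit's underside; axes as the bin's, the pivot runs along y. Two aluminium cheeks hold it at y +-58 mm, each 5 mm thick, 18 mm long in x, tops 9 mm above the pivot.
- marker_empty (a joint): Angle of its marker paddle, rad: 0 = flat on the near (-x) side, green face up; pi/2 = upright; pi = flat on the far (+x) side, red face up; stops at 0 and pi. Starts at 0 to 0.3. Hinge friction 0.03 N m: about 1 N at the free edge moves it, and it stays at whatever angle it is left.
- marker_empty_edge (a point): Middle of the paddle's free edge, 75 mm from the pivot; turns with it. The paddle is a stiff board 100 mm wide (y), 6 mm thick, from 12 to 75 mm from the pivot, base plate 68 mm below it. A bare metal thumb tab, 30 mm wide, 5 mm thick, sticks out 45 mm past the pivot on the opposite side and turns with it: pressing it down tips the paddle up.
- bin_bolts: The bin full of steel bolts: same unit, same frame; leave alone.
- marker_bolts (a joint): Marker of the bolts bin, same meaning; shows green (about 0 to 0.15) and must stay so.
- bin_nuts: The bin full of brass nuts: same unit, same frame; leave alone.
- marker_nuts (a joint): Marker of the nuts bin, same meaning; shows green (about 0 to 0.15) and must stay so.
- wrench: Loose steel wrench 160 mm long lying on the mat on the robot's side of the bins, under 20 mm high; bystander. Its length lies along its x axis.
- tape: Loose yellow tape measure 62 x 30 x 40 mm high standing on the mat on the robot's side of the bins; bystander. Origin: centre of its underside.
- glue: White glue bottle, 56 mm across, 150 mm high, at the left of the mat; bystander. Origin: centre of its underside.
- jar: Amber jar, 70 mm across, 90 mm high, at the right of the mat; bystander. Origin: centre of its underside.
- offcut: Wood offcut 150 x 45 x 38 mm high, at the right of the mat; bystander. Origin: centre of its underside.

How it is judged:
At the end, for the whole second after the job is handed in: The empty bin's marker lies on the far side within 0.19 rad (11 degrees) of flat, red up; the other two markers are still green side up on the near side (below 0.4 rad); the bin stands level and still (value of joint marker_empty above 2.95 rad and value of joint each of marker_bolts, marker_nuts below 0.4 rad and angle between bin_empty's own z axis and vertical below 0.05 rad and linear speed of bin_empty below 0.02 m/s); the robot touches nothing.
It fails at once if a bin is lifted 12 mm off the mat, or tipped (height (world z) of any of bin_empty, bin_bolts, bin_nuts above 0.015 m or angle between any of bin_empty, bin_bolts, bin_nuts's own z axis and vertical above 0.15 rad).
It fails at once if the empty bin is shoved more than 30 mm, or another bin more than 20 mm (distance of bin_empty from where it was at the start of the episode above 0.03 m or distance of any of bin_bolts, bin_nuts from where it was at the start of the episode above 0.02 m).
It fails at once if the marker of a full bin is raised past 0.4 rad (value of joint any of marker_bolts, marker_nuts above 0.4 rad).
It fails at once if a bystander is moved more than 20 mm or lifted (distance of any of wrench, tape, glue, jar, offcut from where it was at the start of the episode above 0.02 m).
It also fails if it takes over 48 s, if anything falls off the work surface, if the arm or the gripper's body presses on something with over 40 N, if the wrist force passes 120 N, or if a joint passes its speed limit or range.

## Working session

There is one attempt and no reset: what is moved stays moved. The work goes in short steps, Python scripts to look and compute and a tool call to move; the robot and the scene stay as the last step left them, time stands still between calls to the robot, and variables do not carry over. Pictures are saved under pics/ and viewed, about 8 in all and at most 12, crops included, and the job is handed in when it is done.

Besides the shell and the picture viewer there is one more tool, called after "Request:" in YAML: its name, and indented under it one key for each argument. jog_arm: Moves the arm, as the interface text tells. Shifts and turns lie within -1 to 1; 1 stands for 0.4 m of shift or 2 rad of turn. Its arguments: {"type":"object","properties":{"increments":{"type":"array","items":{"type":"number"}},"newtons":{"type":"number"}},"required":["increments"]}

```bash
mkdir -p pics; cat > h.py <<'E'
from station import manip
import numpy as np, cv2
from scipy.spatial.transform import Rotation as R
def shot(n):
    c=manip.camera(n); np.savez(f'/tmp/{n}.npz',**c); return c
def save(c,f,box=None,s=1):
    im=c['image'][...,::-1]
    if box: u0,v0,u1,v1=box; im=im[v0:v1,u0:u1]
    cv2.imwrite('pics/'+f,cv2.resize(im,None,fx=s,fy=s,interpolation=cv2.INTER_CUBIC))
def atz(c,u,v,z):
    V=np.array(c['view']); Rm,t=V[:3,:3],V[:3,3]; o=-Rm.T@t
    d=Rm.T@np.array([(u-c['cx'])/c['fx'],(v-c['cy'])/c['fy'],1]); return o+d*(z-o[2])/d[2]
def proj(c,p):
    V=np.array(c['view']); q=V[:3,:3]@p+V[:3,3]; return c['fx']*q[0]/q[2]+c['cx'],c['fy']*q[1]/q[2]+c['cy']
E
python3 - <<'E'
from h import *
for n in('top','side'):
    c=shot(n); save(c,n+'0.png'); V=np.array(c['view']); print(n,c['fx'],-V[:3,:3].T@V[:3,3],V[:3,:3].round(2).tolist())
s=manip.sense(); print(s['tool_pos'],s['ee_rot'],R.from_rotvec(s['ee_rot']).as_matrix().round(3).tolist(),s['grip_width'],manip.grasp_offset,s['time_s'])
E
```

```text
top 431.6599376796024 [0.46101819 0.00482968 1.27136931] [[-0.02, -1.0, 0.02], [-1.0, 0.02, -0.06], [0.06, -0.02, -1.0]]
side 412.7040376973007 [ 0.1331647  -0.79408506  0.77498119] [[0.9, -0.43, 0.01], [-0.26, -0.56, -0.79], [0.35, 0.71, -0.61]]
[0.21593226 0.61256702 0.22157328] [-1.55610993  0.26605813 -0.26576562] [[0.943, -0.0, 0.332], [-0.332, -0.002, 0.943], [0.0, -1.0, -0.002]] 0.0872900714373985 0.0187 0.1
```

View pics/top0.png

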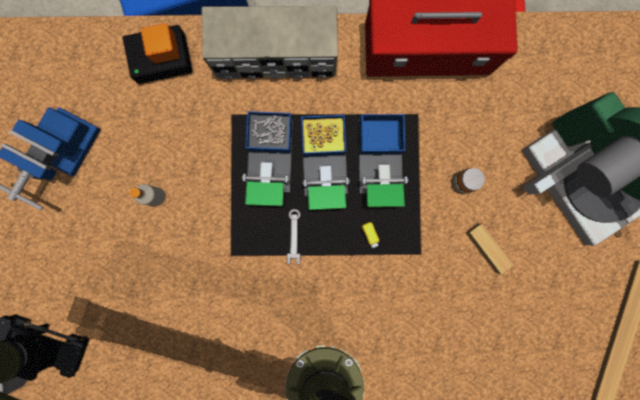

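View pics/side0.png

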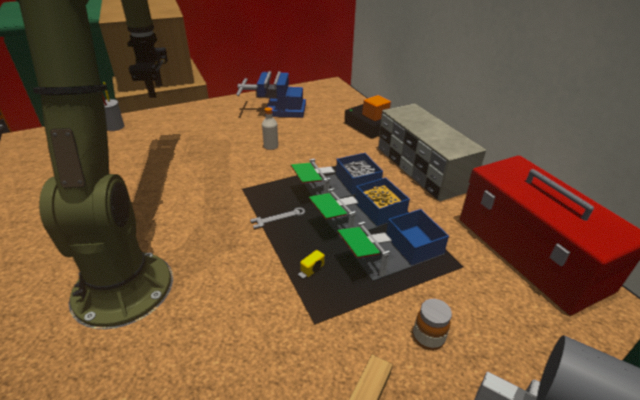

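The top picture shows three units. The right one has the empty tray, at about (383,133), with its green marker at (385,195) and its tab at (387,172). In the side picture the same unit is nearest the camera: paddle (360,242), tray (418,237). Next I'll take close crops.

```bash
python3 - <<'E'
from h import *
for n,b,s in(('top',(340,105,430,260),5),('side',(320,195,460,285),5.5)):
    c=dict(np.load(f'/tmp/{n}.npz')); save(c,n+'c.png',b,s if n=='side' else 3.8)
E
```

```text
(no output)
```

View pics/topc.png

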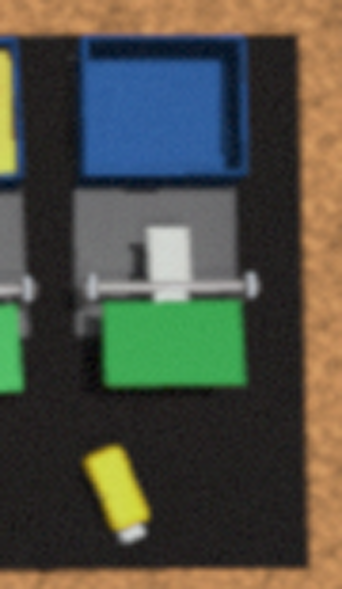

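View pics/sidec.png

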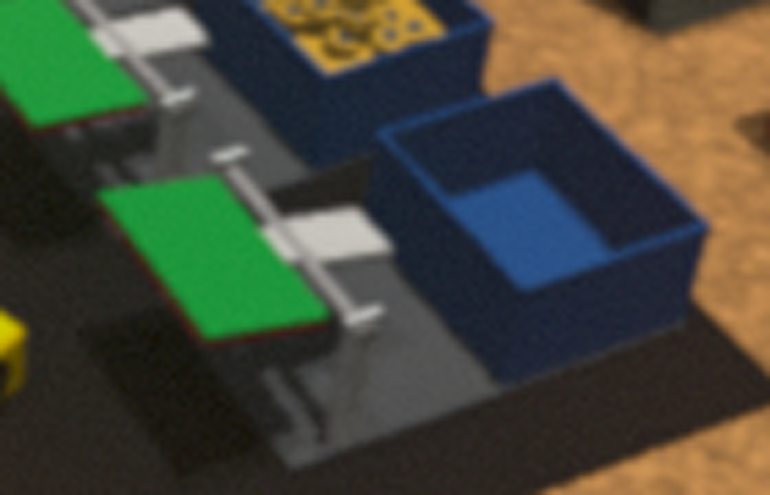

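The top crop shows the cheeks at (92,286) and (251,286), the tray rim corners at (80,38), (247,38), (248,183) and (80,183), the tab end at (168,227) and the paddle's near edge at y=386. In the side crop the cheeks are at (230,154) and (362,316). The tape is right in front of the unit at (117,490).

```bash
python3 - <<'E'
from h import *
t=dict(np.load('/tmp/top.npz'));s=dict(np.load('/tmp/side.npz'))
T=lambda u,v,z:atz(t,340+u/3.8,105+v/3.8,z).round(4)
S=lambda u,v,z:atz(s,320+u/5.5,195+v/5.5,z).round(4)
print('cheeks',T(92,286,.087),T(251,286,.087),S(230,154,.087),S(362,316,.087))
print('rim',[T(*p,.069)[:2] for p in((80,38),(247,38),(248,183),(80,183))])
print('rimS',S(378,132,.069),S(555,80,.069),S(707,228,.069))
print('tab end',T(168,227,.08),S(375,230,.08),'edge',T(174,386,.085), 'tape',T(117,490,.04),T(110,450,.04))
E
```

```text
cheeks [ 0.5839 -0.1197  0.087 ] [ 0.5819 -0.2356  0.087 ] [ 0.5855 -0.1223  0.087 ] [ 0.5832 -0.2383  0.087 ]
rim [array([ 0.7713, -0.1172]), array([ 0.7695, -0.2418]), array([ 0.6605, -0.2393]), array([ 0.6625, -0.1146])]
rimS [ 0.6708 -0.1206  0.069 ] [ 0.7734 -0.1236  0.069 ] [ 0.7712 -0.2423  0.069 ]
tab end [ 0.6271 -0.1773  0.08  ] [ 0.6232 -0.1886  0.08  ] edge [ 0.5102 -0.1778  0.085 ] tape [ 0.4348 -0.1398  0.04  ] [ 0.4648 -0.1353  0.04  ]
```

Request:
jog_arm:
  increments: [0.8,0,-0.77,-0.17,0,0.8,0,-0.77,-0.17,0,0.8,0,-0.77,-0.17,0,0.8,0,-0.77,-0.17,0,0.8,0,-0.77,-0.17,0,0.8,0,-0.77,-0.17,0,0.8,0,-0.77,-0.17,0,0.8,0,-0.77,-0.17,0,0.8,0,-0.77,-0.17,0,0.8,0,-0.77,-0.17,0,0.8,0,-0.77,-0.17,0]
  newtons: 20

```text
time_s: 1.2
tool_pos: [0.4155, 0.2148, 0.222]
ee_rot: [-1.572, 0.002, -0.0]
force: [-0.2, 0.9, -0.1]
grip_width: 0.007
```

```bash
cat > g.py <<'E'
from h import *
import sys
s=manip.sense(); M=R.from_rotvec(s['ee_rot']).as_matrix()
print(s['time_s'],s['tool_pos'].round(4) if hasattr(s['tool_pos'],'round') else s['tool_pos'],'yaw',np.degrees(np.arctan2(M[1,0],M[0,0])).round(2),np.round(s['force'],1),s['grip_width'])
for i in range(1,len(sys.argv),3):
    p=np.array(sys.argv[i:i+3],float); print(p,'->',(M.T@(p-s['tool_pos'])/0.4).round(3))
E
python3 g.py 0.617 -0.180 0.2 0.617 -0.18 0.1
```

```text
1.2 [0.4155 0.2148 0.222 ] yaw -0.09 [-0.2  0.9 -0.1] 0.00702498384789362
[ 0.617 -0.18   0.2  ] -> [ 0.505  0.056 -0.986]
[ 0.617 -0.18   0.1  ] -> [ 0.506  0.306 -0.986]
```

Request:
jog_arm:
  increments: [0.505,0.056,-0.986,0,0,0.505,0.056,-0.986,0,0,0.505,0.056,-0.986,0,0,0.505,0.056,-0.986,0,0,0.505,0.056,-0.986,0,0,0.505,0.056,-0.986,0,0,0.505,0.056,-0.986,0,0,0.505,0.056,-0.986,0,0,0.505,0.056,-0.986,0,0,0.505,0.056,-0.986,0,0,0.505,0.28,-0.986,0,0,0.505,0.28,-0.986,0,0]

```text
time_s: 2.4
tool_pos: [0.6175, -0.1774, 0.1084]
ee_rot: [-1.571, -0.0, 0.001]
force: [0.3, 1.3, -1.4]
grip_width: 0.0002
```

```bash
python3 g.py 0.617 -0.180 0.055; python3 -c "
from h import *
c=shot('side');save(c,'s1.png',(300,150,460,290),4.5)"
```

```text
2.4 [ 0.6175 -0.1774  0.1084] yaw 0.05 [ 0.3  1.3 -1.4] 0.00020245135364983872
[ 0.617 -0.18   0.055] -> [-0.001  0.134 -0.006]
```

View pics/s1.png

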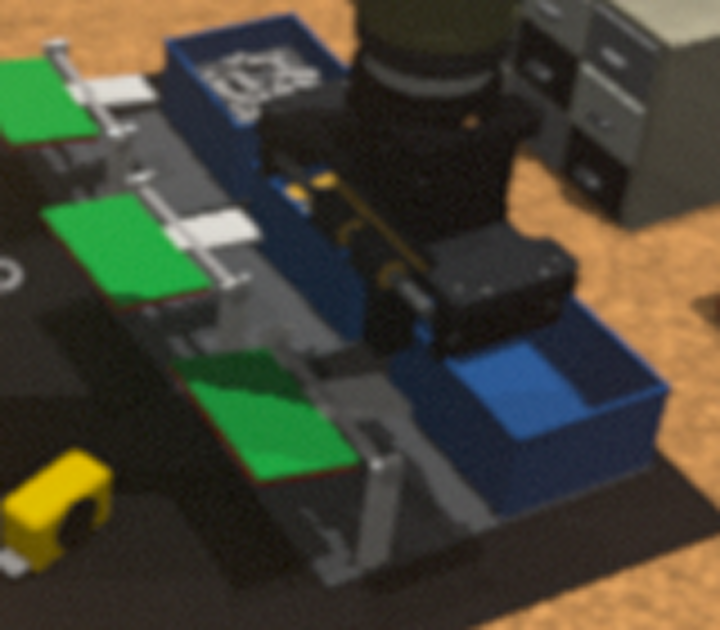

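The gripper's wide side runs along y. The fingertips, at about (385,345), are above the shaded tab at (365,390), and the body clears the tray. I'll press down in small steps.

Request:
jog_arm:
  increments: [0,0.03,-0.006,0,0,0,0.05,-0.006,0,0,0,0.065,-0.006,0,0,0,0.08,-0.006,0,0,0,0.09,-0.006,0,0,0,0.1,-0.006,0,0,0,0.11,-0.006,0,0,0,0.12,-0.006,0,0,0,0.13,-0.006,0,0,0,0.14,-0.006,0,0,0,0.145,-0.006,0,0,0,0.145,-0.006,0,0]

```text
time_s: 3.65
tool_pos: [0.6115, -0.1776, 0.042]
ee_rot: [-1.568, 0.01, 0.012]
force: [0.9, -0.1, 0.2]
grip_width: 0.0001
```

```bash
python3 g.py; python3 -c "
from h import *
c=shot('side');save(c,'s2.png',(300,150,460,290),4.5)"
```

```text
3.65 [ 0.6115 -0.1776  0.042 ] yaw 0.08 [ 0.9 -0.1  0.2] 0.00012967385238220352
```

View pics/s2.png

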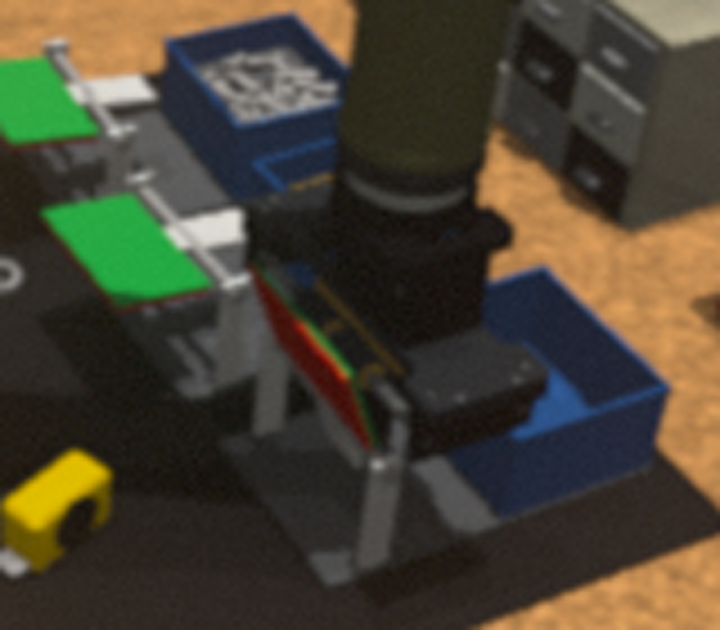

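The marker is now roughly 60–70° up, with its red face toward the robot, and the neighbour is untouched. Next I'll raise the fingers, go over to the near side and come down in front of the paddle.

Request:
jog_arm:
  increments: [0.015,-0.1,0,0,0,0.015,-0.2,0,0,0,0.015,-0.3,0,0,0,0.015,-0.38,0,0,0,0.015,-0.38,0,0,0,-0.1,-0.38,0,0,0,-0.2,-0.38,0,0,0,-0.28,-0.38,0,0,0,-0.28,-0.38,0,0,0,-0.28,-0.28,0,0,0,-0.28,-0.17,0,0,0,-0.28,-0.17,0,0,0]

```text
time_s: 4.9
tool_pos: [0.4962, -0.1763, 0.1063]
ee_rot: [-1.567, 0.018, 0.021]
force: [-0.9, 0.3, -0.9]
grip_width: 0.0005
```

```bash
python3 g.py .60 -.18 .106 .60 -.18 .115 .625 -.18 .115 .65 -.18 .105 .645 -.18 .08; python3 -c "
from h import *
c=shot('side');save(c,'s3.png',(280,150,440,290),4.5)"
```

```text
4.9 [ 0.4962 -0.1763  0.1063] yaw 0.1 [-0.9  0.3 -0.9] 0.0005136638223409069
[ 0.6   -0.18   0.106] -> [ 0.259 -0.006 -0.01 ]
[ 0.6   -0.18   0.115] -> [ 0.259 -0.028 -0.01 ]
[ 0.625 -0.18   0.115] -> [ 0.321 -0.03  -0.01 ]
[ 0.65  -0.18   0.105] -> [ 0.384 -0.006 -0.01 ]
[ 0.645 -0.18   0.08 ] -> [ 0.374  0.057 -0.01 ]
```

View pics/s3.png

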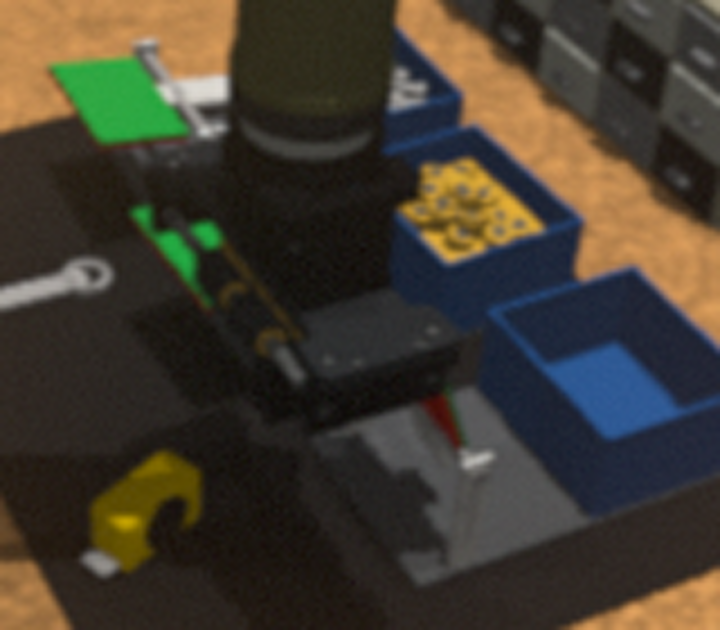

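The fingers are in front of the raised paddle, whose red side is visible at (440,420), and the body sits above it. Now I'll push away from the robot over the pivot, then down.

Request:
jog_arm:
  increments: [0.03,0,-0.005,0,0,0.06,0,-0.005,0,0,0.09,0,-0.007,0,0,0.12,0,-0.01,0,0,0.15,0,-0.01,0,0,0.18,0,-0.01,0,0,0.21,0,-0.01,0,0,0.24,-0.005,-0.01,0,0,0.27,-0.01,-0.01,0,0,0.3,-0.015,-0.01,0,0,0.32,-0.015,-0.01,0,0,0.32,-0.015,-0.01,0,0]

```text
time_s: 6.15
tool_pos: [0.6277, -0.1807, 0.1124]
ee_rot: [-1.568, 0.014, 0.018]
force: [0.8, -0.3, -0.3]
grip_width: 0.0002
```

```bash
python3 g.py  .64 -.18 .105 .635 -.18 .082; python3 -c "
from h import *
c=shot('side');save(c,'s4.png',(300,150,460,290),4.5)"
```

```text
6.15 [ 0.6277 -0.1807  0.1124] yaw 0.13 [ 0.8 -0.3 -0.3] 0.00024285613401320736
[ 0.64  -0.18   0.105] -> [0.031 0.018 0.002]
[ 0.635 -0.18   0.082] -> [0.02  0.076 0.002]
```

View pics/s4.png

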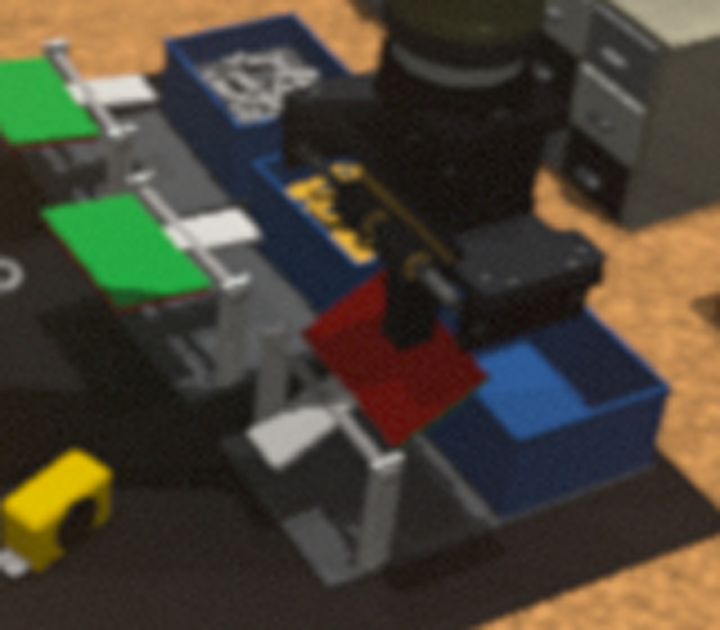

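The paddle is past vertical at about 140°, with the red face up under the fingertip at (405,340). Now I'll press it down towards flat.

Request:
jog_arm:
  increments: [0.02,0.01,0.002,0,0,0.02,0.02,0.002,0,0,0.02,0.03,0.002,0,0,0.02,0.04,0.002,0,0,0.02,0.05,0.002,0,0,0.02,0.06,0.002,0,0,0.02,0.065,0.002,0,0,0.02,0.07,0.002,0,0,0.02,0.073,0.002,0,0,0.02,0.073,0.002,0,0]

```text
time_s: 7.2
tool_pos: [0.634, -0.18, 0.0828]
ee_rot: [-1.568, 0.015, 0.018]
force: [-0.5, 0.2, 0.9]
grip_width: 0.0003
```

```bash
python3 g.py .635 -.18 .079
```

```text
7.2 [ 0.634  -0.18    0.0828] yaw 0.1 [-0.5  0.2  0.9] 0.00033750564353488157
[ 0.635 -0.18   0.079] -> [0.003 0.01  0.   ]
```

Request:
jog_arm:
  increments: [0,0.003,0,0,0,0,0.006,0,0,0,0,0.009,0,0,0,0,0.009,0,0,0]

```text
time_s: 7.6
tool_pos: [0.6343, -0.1801, 0.0813]
ee_rot: [-1.567, 0.015, 0.017]
force: [-3.9, 1.0, 10.7]
grip_width: 0.0002
```

The force rose to 10.7 N at z = 0.0813, so the marker is on its stop and flat. I'll raise the arm, back away and check.

Request:
jog_arm:
  increments: [0,-0.05,0,0,0,0,-0.15,0,0,0,0,-0.27,0,0,0,0,-0.38,0,0,0,-0.1,-0.45,0.1,0,0,-0.2,-0.5,0.2,0,0,-0.2,-0.5,0.4,0,0,-0.2,-0.5,0.6,0,0,-0.2,-0.5,0.8,0,0,-0.2,-0.5,0.8,0,0,-0.2,-0.5,0.8,0,0,-0.2,-0.5,0.8,0,0]

```text
time_s: 8.8
tool_pos: [0.5561, 0.1482, 0.2835]
ee_rot: [-1.564, 0.006, 0.028]
force: [0.0, 0.6, 0.2]
grip_width: 0.0001
```

```bash
python3 g.py; python3 -c "
from h import *
c=shot('side');save(c,'s5.png',(230,130,470,310),3.2)
t=shot('top')
a=np.load('/tmp/top.npz')
print([proj(t,np.array(p)) for p in((.658,-.18,.081),(.583,-.12,.087),(.583,-.236,.087))])"
```

```text
8.8 [0.5561 0.1482 0.2835] yaw 0.79 [0.  0.6 0.2] 5.7672846924036584e-05
[(np.float64(384.9275043538644), np.float64(153.6540406498688)), (np.float64(364.31019432376115), np.float64(180.57658566895776)), (np.float64(406.1779738291226), np.float64(179.86419028337465))]
```

View pics/s5.png

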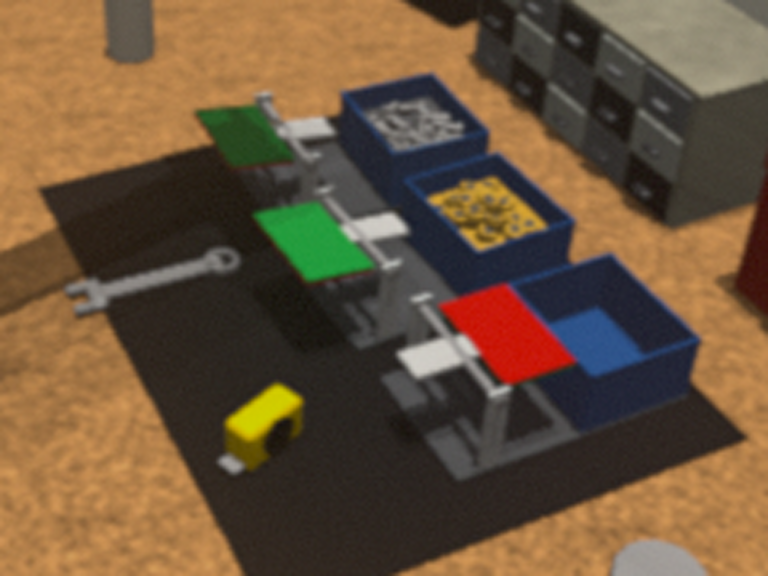

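The red face is up at (508,333). The other two markers are still green, and the wrench, tape and bins look unmoved. I'll do one numeric check of the far-edge corners and hand in.

```bash
python3 -c "
from h import *
c=dict(np.load('/tmp/side.npz'))
for z in (.081,.095): print(z,[atz(c,230+u/3.2,130+v/3.2,z).round(3) for u,v in((507,284),(575,358),(423,298),(500,390))])
print(manip.finish_job())"
```

```text
0.081 [array([ 0.661, -0.131,  0.081]), array([ 0.66 , -0.227,  0.081]), array([ 0.59 , -0.117,  0.081]), array([ 0.589, -0.232,  0.081])]
0.095 [array([ 0.651, -0.144,  0.095]), array([ 0.65 , -0.239,  0.095]), array([ 0.581, -0.131,  0.095]), array([ 0.58 , -0.244,  0.095])]
the job is handed in; nothing more can be done
None
```

The empty bin (the right-hand one) now shows red: its marker lies flat on the far side, and I've handed the job in. The hand-in gives no verdict.

**What I did:** With the fingers closed, I pressed the thumb tab down to raise the paddle about 60–70°. I then went round to the robot's side, pushed the paddle over its pivot and pressed it onto its far stop. Force rose to about 11 N there at tip height 0.081 m, the height expected for flat.

**Last checks:**
- **Marker:** the far-edge corners measured x about 0.660 m, y -0.131 and -0.227 m. Lying flat, they should be at about 0.658, -0.13 and -0.23 m.
- **Bins and bystanders:** by eye in the last side picture, the other two markers were still green and the bins, wrench and tape looked unmoved. I didn't measure those, and the offcut and most of the glue and jar were outside that picture; the fingers never went near them.
- **Robot:** it was clear of everything, with the tool at z = 0.28 m and almost no force on it. The arm's clock read 8.8 s of the 48 s allowed.
- **One disagreement:** during the tab press the tool ended about 8 mm lower and 6 mm nearer the robot than commanded. It did no harm, and no later step showed an error that large.

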